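# Dry-clamp two wood blocks in the cam gluing jig

## Robot

A 6-joint arm with a two-finger parallel gripper is mounted at the origin on a cart in front of the work surface, level with it; the furniture and walls round the work are solid. World frame = base frame: x ahead of the robot, y to its left, z up, the work surface at z = 0. Lengths are in m, angles in rad, forces in N, time in s.
With the tool pointing down it reaches from about 0.275 to 0.875 m from the base axis. Payload 12.5 kg.
Tool frame: the origin (TCP) lies on the centre line of the jaws, within the pads' length; the fingertips stand r.finger_overhang ahead of it and the grasp point (between the pads) lies 3 mm ahead of it (r.finger_overhang is the distance from the TCP to the fingertips, in m); z points along the fingers, y is the direction in which the jaws open and shut (so a half turn about z gives the same grasp; the last joint's range is limited). The gripper opens to 85 mm and grips with 20 to 120 N. Pads are 22 mm wide; open, the fingers measure 114 mm over their backs; the gripper's body (76 mm by 85 mm) begins 54 mm behind the grasp point. The pads swing forward as they close: fully open they stand 13 mm farther back than shut.
Start: joints at [1.197, 0.351, 1.652, -0, 1.139, -0.085], TCP at [0.157, 0.527, 0.233] pointing down, gripper open.
Joint ranges: [-2.75, 2.75], [-0.79, 2.1], [0.01, 2.65], [-1.57, 4.71], [0.07, 3.14], [-2.87, 2.87]. Speed limits (rad/s): [2.22, 2.22, 2.79, 3.14, 3.14, 3.14].

## Interface

Orientations are given as a unit quaternion [x, y, z, w].
In Python, from cell import r, optics gives the robot as it stands. The module is installed in compiled form; this text tells all that it offers. Calls block until the motion is done:
- r.move_to(position, orientation): joint-space move of the TCP to a pose.
- r.move_linear(position, rot=None, vel=0.15): straight line of the TCP; rot=None keeps the orientation; vel is the mean speed in m/s.
- r.set_joints(angles): joint-space move.
- r.set_gripper(opening, squeeze=None): opening from 0.0 (shut) to 1.0 (fully open); squeeze is the grip in N (None keeps the last); returns when the fingers have stopped.
- r.sleep(seconds).
- r.inverse_kinematics(position, orientation): joint angles nearest the present ones, or None.
- optics.get_image(name): name is "scene" or "top" or "wrist"; returns a dict with "pixels" (384x512x3 uint8, red, green, blue), "depth" (384x512 float32, m along the optical axis (not along the pixel's ray), 0 where there is no reading), "fx", "fy", "cx", "cy" (pixels), "camera_from_world" (4x4, takes a point from world to camera coordinates); the wrist camera has in their place "mount" (4x4, takes a point from camera to tool coordinates, whose origin is the TCP and whose axes are the flange's). Camera axes: x right, y down, z forward; pixel columns grow to the right and rows downward; lengths in m; the calibration is good to about 2 mm. A picture is of the moment at which its call begins: read the wrist's pose just before it.
A pose or a line that the arm cannot do raises r.PlanningError and nothing moves.
- r.hand_in(): hands the job in, once; it reports no verdict.
Readings, each from a call of its own:
- r.current_t(): time.
- r.current_q(): joint angles.
- r.current_qvel(): joint speeds.
- r.current_effort(): joint torques, N m.
- r.current_tool_pos(): TCP position.
- r.current_ee_rot(): TCP orientation.
- r.current_contact_force(): force on the tool from outside, world axes, zero at the start.
- r.current_torque(): the same for the moment, N m.
- r.current_opening(): opening from 0.0 (shut) to 1.0 (fully open).
Only numpy, scipy, OpenCV 4.12 (cv2) and the standard library are available. Lean on these libraries where they do the work, as an engineer would, in place of code of your own. Each camera call takes 0.05 s, during which the arm holds its last target. There are 200 camera calls.

## Task

Clamp up the two equal wood blocks in the gluing jig on the left of the bench, using only your fingertips: push both blocks endways until their ends butt against the end stop, push the sliding jaw up until the blocks are closed tight against each other and the fence, and then swing the cam lever all the way over so that the jaw grips. The blocks are pushed along the bed, never picked up or tipped, and the lever stays open until the jaw has been pushed up. Leave the sanding block, the small offcut and the roll of tape where they lie.

Things in the scene. Friction and masses are not known exactly. Their poses are not given: they have to be found in the camera images.
- jig: edge-gluing jig fixed to the bench: plywood bed 245x170x15 mm. Origin at bench level under its centre; x along the jaw's slide, away from the robot, y to the left, z up. Far end: fence bar, inner face at x = +98 mm. Right side: end stop bar, inner face at y = -60 mm, from x = -10 to +98 mm; both bars rise 22 mm above the bed. Left side open. Jaw and track centred on y = -5 mm
- block_far_mid (a point): centre of the sawn wood block nearer the fence: 45 mm (its x) by 110 mm (its y) by 32 mm high, about 0.1 kg, loose on the bed, its top 47 mm above the bench. Its axes match the jig's when it is seated; then it is at x = 75.5, y = -5 mm in the jig's frame
- block_near_mid (a point): centre of the second, equal block, between the first one and the jaw; when seated it is at x = 30.5, y = -5 mm in the jig's frame
- jaw (a joint): travel of the sliding jaw to the fence, m: 0 at the near end of its track, 0.060 when, lever open, it closes both blocks tight on the fence; track ends at 0.075. It slides stiffly (about 8 N) and stays put. Grey body 43 mm long, 92 mm wide, 17 to 48 mm above the bench, wooden pad in front of it
- jaw_back (a point): centre of the jaw's flat back face (the side towards the robot), 35 mm above the bench: push it along the jig's +x. The lever's pivot lies 30 mm ahead of this face
- pad: wooden pad on the front of the jaw, 96 mm wide, 17 to 48 mm above the bench, on short springs that give up to 4.5 mm (4 N to start, 5 N at the end) on a plate which the cam inside the jaw moves forward in proportion to the lever, 4 mm when fully over. The pad's front face lies 31 mm ahead of its origin (at bench level)
- lever (a joint): angle of the cam lever, rad: 0 to 0.3 open (sticking out to the right, along the jig's -y), 1.57 fully over, at its stop (pointing back to the robot, along the jig's -x). It turns about an upright pivot on the jaw, clockwise from above, stays where it is left and needs about 1.3 N at the grip
- lever_grip (a point): point on the axis of the lever's round black grip, 95 mm from the pivot. The grip is 15 mm thick, lies 56 mm above the bench and reaches from 56 to 112 mm from the pivot. This frame turns with the lever (jig's axes at lever 0): the pivot lies 95 mm along its +y; push the grip along its -x
- sanding_block: bystander, leave alone: cork block wrapped in abrasive paper, 55x96x31 mm, at the front edge of the bench, right of the jig; origin under its centre
- offcut: bystander, leave alone: small light offcut, 18x70x10 mm, left of the jig; origin under its centre
- tape_roll: bystander, leave alone: roll of masking tape lying flat, 96 mm across, 24 mm high, at the front edge of the bench, in front of the glass; origin under its centre
- rack_corner (a point): obstacle: point on the front edge of the right end panel of the wooden wall rack behind the jig. From here the rack, from 0.1 m above the bench upwards, runs to the left (+y) all along the bench with its front at this x; keep arm and gripper in front of it
- block_far: the far block as a body; origin at the centre of its underside, 16 mm below block_far_mid
- block_near: the near block as a body; origin at the centre of its underside, 16 mm below block_near_mid

How it is judged:
By the outcome, as a careful person would: the job done as asked, in the order asked, and still so for the second after the job is handed in, with the robot touching nothing.
It also fails if it takes over 72 s, if anything falls off the work surface, if the arm or the gripper's body presses on something with over 40 N, if the wrist force passes 120 N, or if a joint passes its speed limit or range.

## Working session

There is one attempt and no reset: what is moved stays moved. The work goes in short steps, each a Python script; the robot and the scene stay as the last script left them, time stands still between calls to the robot, and variables do not carry over. Pictures are saved under pics/ and viewed, about 8 in all and at most 12, crops included, and the job is handed in when it is done.

```bash
mkdir -p pics; cat > h.py <<'E'
import numpy as np, cv2
from cell import r, optics
def snap(name,fn):
    im=optics.get_image(name); np.save('pics/'+fn+'.npy',im,allow_pickle=True)
    cv2.imwrite('pics/'+fn+'.png',im['pixels'][:,:,::-1]); return im
def load(fn): return np.load('pics/'+fn+'.npy',allow_pickle=True).item()
def ray(im,u,v,z):
    T=np.linalg.inv(im['camera_from_world']); d=T[:3,:3]@np.array([(u-im['cx'])/im['fx'],(v-im['cy'])/im['fy'],1]); o=T[:3,3]
    return o+d*(z-o[2])/d[2]
def deproj(im):
    v,u=np.mgrid[:384,:512]; d=im['depth']; P=np.stack([(u-im['cx'])/im['fx']*d,(v-im['cy'])/im['fy']*d,d,np.ones_like(d)],-1)
    return P@np.linalg.inv(im['camera_from_world']).T[:,:3]
E
python3 - <<'E'
from h import *
a=snap('scene','scene0');b=snap('top','top0')
for i in (a,b): print(np.linalg.inv(i['camera_from_world']).round(3),i['fx'])
print(r.finger_overhang,r.current_ee_rot(),r.current_t(),r.current_contact_force())
E
```

```text
[[-0.835 -0.289  0.469 -0.012]
 [-0.551  0.452 -0.702  1.007]
 [-0.009 -0.844 -0.536  0.792]
 [ 0.     0.     0.     1.   ]] 407.80808610176985
[[ 2.200e-02 -9.840e-01  1.780e-01  2.530e-01]
 [-1.000e+00 -2.100e-02  5.000e-03  1.780e-01]
 [-1.000e-03 -1.780e-01 -9.840e-01  1.642e+00]
 [ 0.000e+00  0.000e+00  0.000e+00  1.000e+00]] 449.5089679875852
0.022 [ 1.43902190e-01  9.89591764e-01 -5.32921034e-04 -1.24644496e-04] 0.1 [-0.77151773  0.18024028 -0.31568696]
```

View pics/scene0.png

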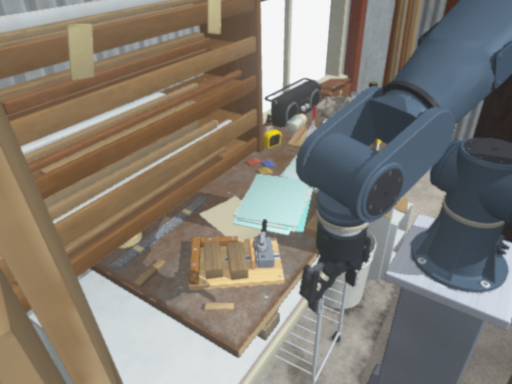

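View pics/top0.png

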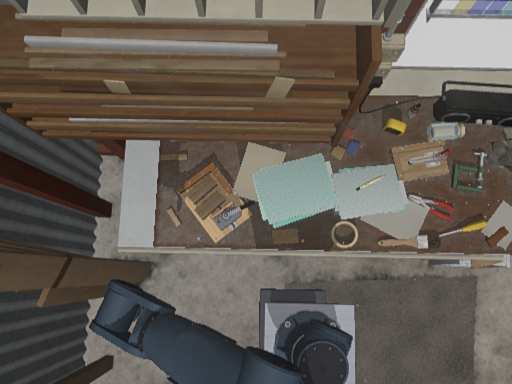

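Scene view: jig at about (235,262), lever sticking up at (264,235). Top view: jig centre about (213,202), yawed, with the lever at (240,208), the offcut at (172,215), the sanding block at (285,236) and the rack front at row ~142. Next is a coarse jig pose, then a wrist view.

```bash
python3 - <<'E'
from h import *
b=load('top0')
for n,u,v,z in [('bed left-far',178,186,.015),('far right',210,162,.015),('near right',251,228,.015),('near left',218,242,.015),('lever tip',250,203,.056),('rackcorner',362,142,.1),('offcut',172,217,0.01),('sand',286,236,.03),('tape',344,234,.024)]:
    print(n,ray(b,u,v,z).round(3))
P=deproj(b)
print(P[200:204,212:216].round(3)[:,:,2]); 
for px in [(362,142),(330,141),(250,138),(180,138),(362,100)]: print(px,P[px[1],px[0]].round(3))
m=optics.get_image('wrist'); print(m['mount'].round(3),m['fx'])
E
```

```text
bed left-far [0.562 0.487 0.015]
far right [0.655 0.373 0.015]
near right [0.413 0.214 0.015]
near left [0.359 0.332 0.015]
lever tip [0.498 0.219 0.056]
rackcorner [ 0.719 -0.175  0.1  ]
offcut [0.447 0.504 0.01 ]
sand [0.385 0.088 0.03 ]
tape [ 0.397 -0.121  0.024]
[[0.048 0.042 0.049 0.046]
 [0.045 0.055 0.04  0.049]
 [0.048 0.047 0.045 0.057]
 [0.049 0.055 0.048 0.047]]
(362, 142) [ 0.749 -0.197  0.001]
(330, 141) [ 0.708 -0.055  0.141]
(250, 138) [0.704 0.222 0.169]
(180, 138) [0.703 0.463 0.156]
(362, 100) [ 0.895 -0.188  0.055]
[[-0.    -0.964 -0.265  0.067]
 [ 1.     0.    -0.001 -0.001]
 [ 0.001 -0.265  0.964 -0.143]
 [ 0.     0.     0.     1.   ]] 270.8146266306703
```

```bash
cat >> h.py <<'E'
from scipy.spatial.transform import Rotation as R
def down(yaw):  # tool x along world angle yaw, tool z down
    c,s=np.cos(yaw),np.sin(yaw); return R.from_matrix(np.array([[c,s,0],[s,-c,0],[0,0,-1]])).as_quat()
def wsnap(fn):
    p=r.current_tool_pos();q=r.current_ee_rot(); im=optics.get_image('wrist')
    T=np.eye(4);T[:3,:3]=R.from_quat(q).as_matrix();T[:3,3]=p
    im['camera_from_world']=np.linalg.inv(T@im['mount']); np.save('pics/'+fn+'.npy',im,allow_pickle=True)
    cv2.imwrite('pics/'+fn+'.png',im['pixels'][:,:,::-1]); return im
E
python3 - <<'E'
from h import *
yaw=np.radians(33)
print(r.inverse_kinematics([.53,.374,.25],down(yaw+np.pi)))
r.move_to([.53,.374,.25],down(yaw+np.pi)); r.set_gripper(0)
im=wsnap('w0'); print(r.current_t(),r.current_tool_pos(),r.current_q())
cv2.imwrite('pics/w0b.png',cv2.resize(im['pixels'][:,:,::-1],(800,600),interpolation=cv2.INTER_CUBIC))
E
```

```text
[ 5.42768380e-01  5.17294243e-01  1.35468632e+00 -4.44089210e-16
  1.26961209e+00 -1.60398660e+00]
2.4667 [0.53001323 0.37396744 0.24999171] [ 5.42709388e-01  5.17289263e-01  1.35471468e+00  1.37196190e-05
  1.26959696e+00 -1.60398103e+00]
```

View pics/w0b.png

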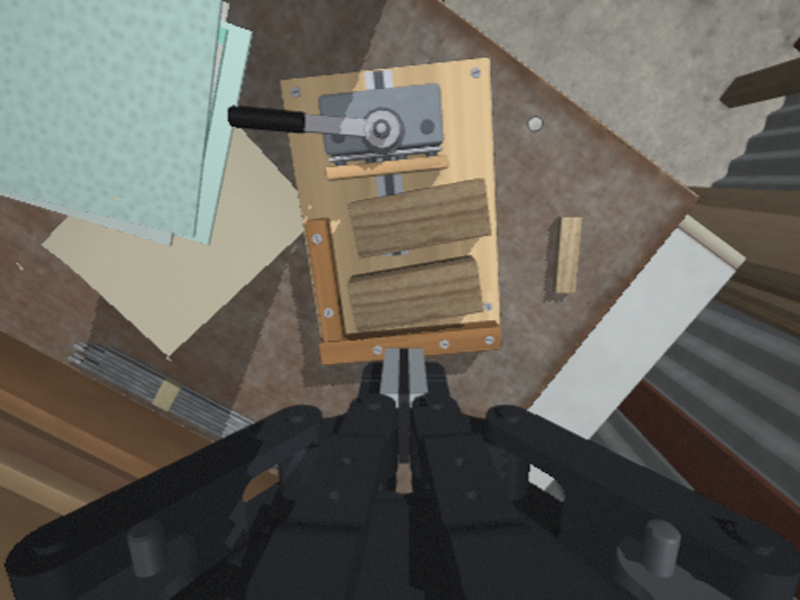

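The wrist view (800x600) shows the whole jig. Bed corners are at (282,79), (489,58), (500,348) and (322,364); the jaw is at (380,118), with the lever open to the left, its grip from (230,117) to (303,120). The near block is at (420,217) and the far block at (415,292), both rotated a few degrees; the end stop is at (322,280). Both blocks stand left of the stop.

```bash
cat > meas.py <<'E'
from h import *
def pts(im,L,z): return np.array([ray(im,u*.64,v*.64,z)[:2] for u,v in L])
def jig(im):
    bed=pts(im,[(282,79),(489,58)],.015); far=pts(im,[(322,364),(500,348)],.037)
    return bed,far
if __name__=='__main__':
    im=load('w0'); bed,far=jig(im); print('bed',bed.round(4),far.round(4))
    for d in [bed[1]-bed[0],far[1]-far[0]]: print('width',np.hypot(*d),'yaw',np.degrees(np.arctan2(d[1],d[0]))-90)
    nm,fm=bed.mean(0),far.mean(0); d=fm-nm; print('len',np.hypot(*d),'yaw',np.degrees(np.arctan2(d[1],d[0])),'c',(nm+fm)/2)
    yaw=np.arctan2(d[1],d[0]); c=(nm+fm)/2; M=np.array([[np.cos(yaw),np.sin(yaw)],[-np.sin(yaw),np.cos(yaw)]])
    J=lambda L,z:((pts(im,L,z)-c)@M.T*1000).round(1)
    print('stop inner',J([(328,219),(342,325)],.037),'fence inner',J([(355,332),(497,321)],.037))
    print('lever pivot',J([(381,129)],.06),'grip ends',J([(230,116),(304,120)],.056))
    print('jaw back top',J([(320,96),(440,84)],.048),'pad front top',J([(328,178),(447,166)],.048))
    P=deproj(im); hsv=cv2.cvtColor(im['pixels'],cv2.COLOR_RGB2HSV)
    print('z bed/block',np.median(P[40:44,195:205,2]),np.median(P[130:145,255:285,2]),np.median(P[180:192,255:285,2]))
    z=P[...,2]; m=((z>.042)&(z<.055)).astype(np.uint8); m=cv2.morphologyEx(m,cv2.MORPH_OPEN,np.ones((3,3)))
    n,l,st,ce=cv2.connectedComponentsWithStats(m)
    for i in range(1,n):
        if st[i,4]<500: continue
        v,u=np.nonzero(l==i); w=((P[v,u,:2]-c)@M.T*1000).astype(np.float32); q=cv2.minAreaRect(w); print(st[i],np.round(ce[i]/.64),q)
E
python3 meas.py
```

```text
bed [[0.4593 0.2105]
 [0.3556 0.3421]] [[0.6477 0.3616]
 [0.5469 0.4883]]
width 0.16759250827702152 yaw 38.223602987299415
width 0.1618927655491418 yaw 38.504204071675446
len 0.24108818000499882 yaw 38.070036109687585 c [0.50238088 0.35064804]
stop inner [[ -7.5 -57.9]
 [ 85.6 -58.1]] fence inner [[ 93.1 -47.4]
 [ 94.   79. ]]
lever pivot [[-70.3  -6.1]] grip ends [[ -89.6 -116.2]
 [ -82.   -62.3]]
jaw back top [[-98.7 -49.5]
 [-98.9  40.2]] pad front top [[-39.7 -51.6]
 [-40.4  41.9]]
z bed/block 0.0017252099718416125 0.048364158271247765 0.04825881995842818
[ 204   53   83   62 3120] [387. 129.] ((-69.74810028076172, -5.213279724121094), (61.76808166503906, 94.55603790283203), 0.5237221121788025)
[ 224  114   91   51 3160] [421. 218.] ((-2.0129451751708984, 18.195526123046875), (45.07088088989258, 109.96730041503906), 5.14586877822876)
[ 223  167   87   46 2775] [416. 296.] ((62.49837875366211, 9.170166015625), (45.501922607421875, 110.05671691894531), 5.167653560638428)
```

Block tops come out at z=0.048 and 45x110 mm, as given. They're rotated about 5° CCW, centred at jig (62,9) and (-2,18). Now I check the shut fingertip length by depth and push both blocks endways under force watch.

```bash
cat >> h.py <<'E'
YAW=np.radians(38.2); C=np.array([.5024,.3506]); RJ=np.array([[np.cos(YAW),-np.sin(YAW)],[np.sin(YAW),np.cos(YAW)]])
Q=down(YAW+np.pi)
def W(x,y,z): return np.r_[C+RJ@np.array([x,y])/1000,z/1000]        # jig mm -> world m
def Jp(): p=r.current_tool_pos(); return np.r_[RJ.T@(np.array(p[:2])-C),p[2]]*1000
def F(f0=0): f=np.array(r.current_contact_force())-f0; return np.r_[RJ.T@f[:2],f[2]]
def push(a,b,z,step,fmax,f0,vel=.05):
    a,b=np.array(a,float),np.array(b,float); n=int(np.ceil(np.hypot(*(b-a))/step)); u=(b-a)/np.hypot(*(b-a))
    for i in range(1,n+1):
        p=a+(b-a)*i/n; r.move_linear(W(*p,z),vel=vel); f=F(f0); g=-f[:2]@u
        print(p.round(1),f.round(1),end=' | ')
        if g>fmax: break
    print('\nstopped',Jp().round(1),'t',r.current_t()); return p
E
python3 - <<'E'
from h import *
im=load('w0'); P=deproj(im)[205:235,245:275].reshape(-1,3); print('lowest finger z',np.sort(P[P[:,2]>.15][:,2])[:200:20].round(3),'expect',.25-.022)
r.move_to(W(-3,102,120),Q); r.move_linear(W(-3,102,47),vel=.15); f0=np.array(r.current_contact_force()); np.save('f0.npy',f0); print(f0,r.current_t())
p=push((-3,102),(-3,78),47,4,4,f0)
E
```

```text
lowest finger z [0.254 0.255 0.256 0.257 0.258 0.259 0.26  0.261 0.262 0.263] expect 0.228
[0.54003524 0.74461842 0.20684549] 3.8167
[-3. 98.] [-0.1  0.2 -0. ] | [-3. 94.] [-1.8 -0.2 -0.6] | [-3. 90.] [-0.9 -0.  -0.5] | [-3. 86.] [-0.8  0.3 -0.8] | [-3. 82.] [-0.5  0.4  0.5] | [-3. 78.] [ 0.  -0.2  0.2] | 
stopped [-3.  77.8 47. ] t 5.3167
```

```bash
python3 - <<'E'
from h import *
im=wsnap('w1'); cv2.imwrite('pics/w1b.png',cv2.resize(im['pixels'][:,:,::-1],(800,600),interpolation=cv2.INTER_CUBIC))
E
```

```text
(no output)
```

View pics/w1b.png

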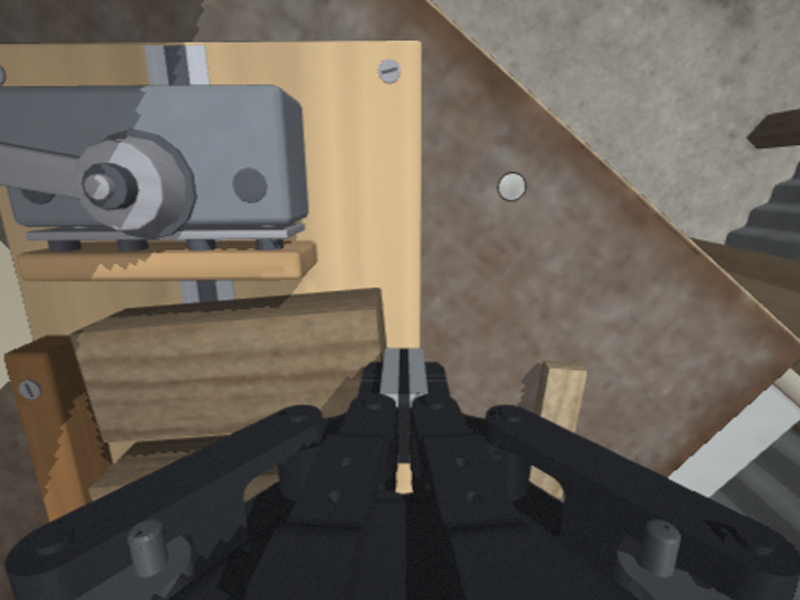

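The tip (at ~(404,350)) is at the near block's left end (383,330), and the image edges are square with the jig. I'll keep pushing to the stop, then do the far block.

```bash
python3 - <<'E'
from h import *
f0=np.load('f0.npy')
p=push((-3,78),(-3,68),47,3,4,f0); p=push(p,(-3,56),47,1.5,5,f0)
r.move_linear(W(-3,100,47),vel=.2)
r.move_linear(W(62,100,47),vel=.2); p=push((62,100),(62,70),47,6,4,f0); p=push(p,(62,56),47,1.5,5,f0)
r.move_linear(W(62,100,47),vel=.2); r.move_linear(W(62,100,150),vel=.2)
# look from above
r.move_to(W(40,0,250),Q); im=wsnap('w2'); print(r.current_t())
cv2.imwrite('pics/w2b.png',cv2.resize(im['pixels'][:,:,::-1],(800,600),interpolation=cv2.INTER_CUBIC))
E
```

```text
[-3.  75.5] [-0.6  0.8  0.1] | [-3. 73.] [-0.3 -0.1 -0.1] | [-3.  70.5] [-0.9  0.1  0.3] | [-3. 68.] [-0.9 -1.2 -0.2] | 
stopped [-3.  67.8 47. ] t 6.3667
[-3.  66.5] [-1.2 -0.4 -0.3] | [-3. 65.] [-0.8 -0.3  0.1] | [-3.  63.5] [-0.3  0.3  0.2] | [-3. 62.] [-0.8  0.1 -0.4] | [-3.  60.5] [-1.5  0.  -0. ] | [-3. 59.] [-0.7  0.5 -0.1] | [-3.  57.5] [-1.7 -0.   0.6] | [-3. 56.] [-0.8  5.   1.5] | 
stopped [-2.9 56.6 47.1] t 8.3667
[62. 94.] [-1.  -0.2  1.2] | [62. 88.] [-1.7 -0.3 -0.5] | [62. 82.] [-0.8 -0.2  0.3] | [62. 76.] [-1.3 -0.2 -0.8] | [62. 70.] [-0.4  0.2  0.1] | 
stopped [62.  69.7 47. ] t 10.5417
[62.  68.6] [-0.6 -0.6 -0.2] | [62.  67.2] [-1.   0.9 -0. ] | [62.  65.8] [-1.4 -0.2 -0.6] | [62.  64.4] [-0.7 -0.1 -0.2] | [62. 63.] [-1.1 -0.5 -1.4] | [62.  61.6] [-0.6 -0.7 -0.6] | [62.  60.2] [-0.4 -0.2 -0.8] | [62.  58.8] [-0.6 -0.2 -1.3] | [62.  57.4] [0.8 4.3 0.1] | [62. 56.] [ 0.6 10.4  1.3] | 
stopped [62.5 57.4 47.4] t 13.0417
14.75
```

View pics/w2b.png

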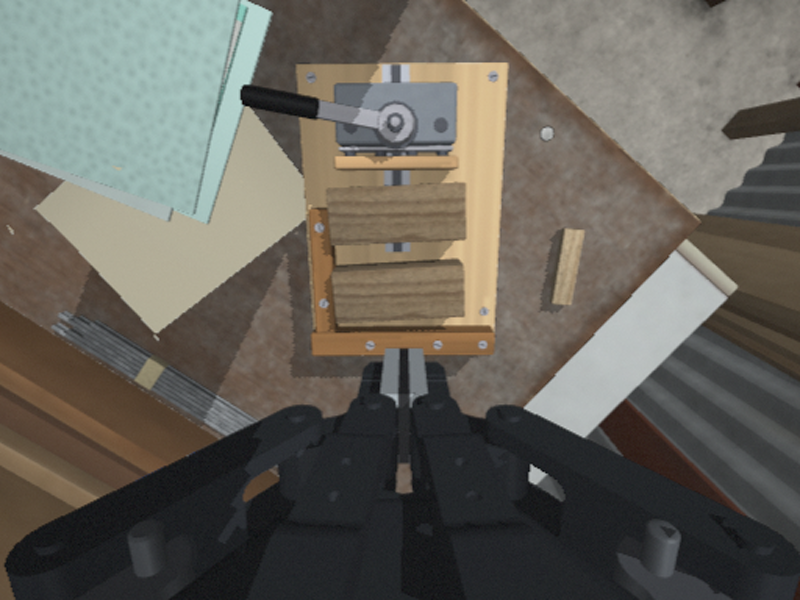

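Both blocks now sit flush at the end stop: near left end at (464,212), far at (462,290), right ends on the stop at (330,·). Next I measure them and push the jaw.

```bash
cat > comp.py <<'E'
from h import *
def comps(im,lo=.042,hi=.055):
    P=deproj(im); z=P[...,2]; m=((z>lo)&(z<hi)).astype(np.uint8); m=cv2.morphologyEx(m,cv2.MORPH_OPEN,np.ones((3,3)))
    n,l,st,ce=cv2.connectedComponentsWithStats(m)
    for i in range(1,n):
        if st[i,4]<400: continue
        v,u=np.nonzero(l==i); w=((P[v,u,:2]-C)@RJ*1000).astype(np.float32); print(np.round(ce[i]/.64),cv2.minAreaRect(w),'x',w[:,0].min().round(1),w[:,0].max().round(1),'y',w[:,1].min().round(1),w[:,1].max().round(1))
    return P
E
python3 - <<'E'
from comp import *
im=load('w2'); P=comps(im); q=P[66:92,245:265]; print('pivot top z',np.percentile(q[...,2],[50,90,99]).round(3))
f0=np.load('f0.npy')
r.move_to(W(-135,-5,120),Q); r.move_linear(W(-135,-5,50),vel=.15); f0=np.array(r.current_contact_force()); np.save('f0j.npy',f0)
p=push((-135,-5),(-75,-5),50,6,11.5,f0)
E
```

```text
[399. 125.] ((-69.12480163574219, -5.051776885986328), (95.55261993408203, 61.02373504638672), 89.84496307373047) x -99.8 -38.7 y -52.9 42.6
[397. 213.] ((-4.344915390014648, -4.576503753662109), (45.09803771972656, 110.03689575195312), 2.3807411193847656) x -28.2 19.7 y -60.2 51.0
[399. 293.] ((61.98903274536133, -3.138641357421875), (46.06038284301758, 109.95872497558594), 3.1492302417755127) x 36.1 86.4 y -59.1 52.1
pivot top z [0.063 0.069 0.072]
[-129.   -5.] [-1.1 -0.5 -2. ] | [-123.   -5.] [-0.  -1.  -1.2] | [-117.   -5.] [-0.6 -0.9 -1.6] | [-111.   -5.] [-1.4 -0.8 -1.9] | [-105.   -5.] [ 0.5 -1.8 -2.3] | [-99.  -5.] [-0.7 -0.6 -1.6] | [-93.  -5.] [-1.9 -0.3 -1.2] | [-87.  -5.] [-3.9 -1.6 -1.6] | [-81.  -5.] [-4.1 -0.3 -2.9] | [-75.  -5.] [-4.2  0.6 -2.8] | 
stopped [-75.2  -4.9  49.9] t 18.9083
```

```bash
python3 - <<'E'
from comp import *
im=wsnap('w3'); comps(im,.04)
cv2.imwrite('pics/w3b.png',cv2.resize(im['pixels'][:,:,::-1],(800,600),interpolation=cv2.INTER_CUBIC))
E
```

```text
[325. 376.] ((-70.34795379638672, -32.10066223144531), (23.942230224609375, 39.23328399658203), 0.2387838363647461) x -82.4 -58.4 y -51.7 -12.5
[481. 376.] ((-69.73968505859375, 21.268701553344727), (38.35029220581055, 25.521530151367188), 89.61579132080078) x -82.6 -57.0 y 2.2 40.4
```

View pics/w3b.png

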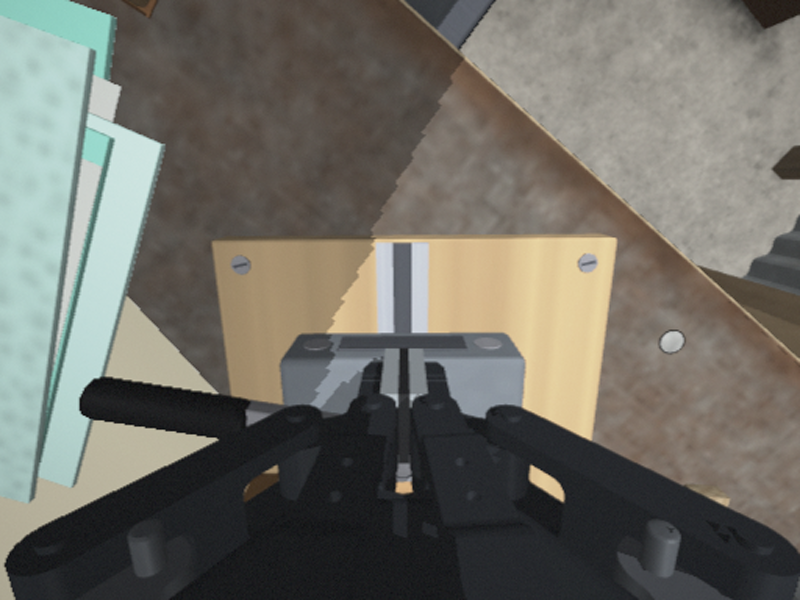

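The jaw back now measures x≈-82, but the TCP is at -75, so the tip geometry isn't what I assumed. I'll profile the fingers in tool coordinates from depth before going on.

```bash
python3 - <<'E'
from h import *
for fn in ('w2','w3'):
    im=load(fn); v,u=np.mgrid[:384,:512]; d=im['depth']
    X=np.stack([(u-im['cx'])/im['fx']*d,(v-im['cy'])/im['fy']*d,d,np.ones_like(d)],-1)@im['mount'].T
    for uu in (250,256,266,300): print(fn,uu,[(vv,*(X[vv,uu,[0,2]]*1000).round(0).astype(int)) for vv in range(205,256,4)])
print(F(np.load('f0j.npy')).round(1), r.current_opening())
E
```

```text
w2 250 [(205, np.int64(-56), np.int64(232)), (209, np.int64(-60), np.int64(225)), (213, np.int64(-61), np.int64(210)), (217, np.int64(-66), np.int64(210)), (221, np.int64(-73), np.int64(210)), (225, np.int64(12), np.int64(-8)), (229, np.int64(12), np.int64(-12)), (233, np.int64(12), np.int64(-18)), (237, np.int64(12), np.int64(-22)), (241, np.int64(12), np.int64(-27)), (245, np.int64(12), np.int64(-31)), (249, np.int64(12), np.int64(-34)), (253, np.int64(12), np.int64(-38))]
w2 256 [(205, np.int64(-57), np.int64(232)), (209, np.int64(-60), np.int64(226)), (213, np.int64(-61), np.int64(211)), (217, np.int64(-67), np.int64(211)), (221, np.int64(-72), np.int64(209)), (225, np.int64(12), np.int64(-9)), (229, np.int64(12), np.int64(-13)), (233, np.int64(12), np.int64(-19)), (237, np.int64(12), np.int64(-23)), (241, np.int64(12), np.int64(-27)), (245, np.int64(12), np.int64(-30)), (249, np.int64(12), np.int64(-35)), (253, np.int64(11), np.int64(-37))]
w2 266 [(205, np.int64(-56), np.int64(231)), (209, np.int64(-60), np.int64(224)), (213, np.int64(-60), np.int64(209)), (217, np.int64(-66), 
[... 2018 characters left out ...]
(233, np.int64(12), np.int64(-18)), (237, np.int64(12), np.int64(-22)), (241, np.int64(12), np.int64(-27)), (245, np.int64(12), np.int64(-31)), (249, np.int64(12), np.int64(-35)), (253, np.int64(12), np.int64(-38))]
w3 300 [(205, np.int64(9), np.int64(34)), (209, np.int64(7), np.int64(33)), (213, np.int64(6), np.int64(28)), (217, np.int64(6), np.int64(20)), (221, np.int64(6), np.int64(13)), (225, np.int64(6), np.int64(6)), (229, np.int64(6), np.int64(1)), (233, np.int64(4), np.int64(1)), (237, np.int64(1), np.int64(1)), (241, np.int64(-1), np.int64(0)), (245, np.int64(-4), np.int64(0)), (249, np.int64(-7), np.int64(1)), (253, np.int64(-9), np.int64(1))]
[-4.3  0.1 -3.7] -0.002212320191273821
```

Depth shows no finger below tool z≈-6 mm on the camera side, so the tips may be riding over the jaw and pushing the pivot hub. I'll back off and touch down on the bare bed behind the jaw to find the true tip height.

```bash
python3 - <<'E'
from comp import *
r.move_linear(W(-104,-35,50),vel=.15); r.sleep(.1); f0=np.array(r.current_contact_force()); print('f0',f0.round(1))
for z in np.arange(46,22,-2.):
    r.move_linear(W(-104,-35,z),vel=.05); f=F(f0); print(z,f.round(1),end=' | ')
    if f[2]>3: break
print(Jp().round(1),r.current_t())
im=wsnap('w4'); cv2.imwrite('pics/w4b.png',cv2.resize(im['pixels'][:,:,::-1],(800,600),interpolation=cv2.INTER_CUBIC))
E
```

```text
f0 [-0.1  0.9 -0.6]
46.0 [-0.5  0.   0.8] | 44.0 [-0.2 -0.7  0.5] | 42.0 [0.5 0.2 0.7] | 40.0 [-0.8 -0.5  0.5] | 38.0 [-0.5 -0.9  0.6] | 36.0 [-1.3 -1.2  1. ] | 34.0 [-0.7 -0.5  0.8] | 32.0 [ 0.7 -1.5 -0.4] | 30.0 [ 0.1 -0.7  0.9] | 28.0 [ 0.3 -1.3  0.3] | 26.0 [-0.3 -1.2  0.6] | 24.0 [-0.  -1.5  0.3] | [-104.1  -35.    23.9] 22.4833
```

View pics/w4b.png

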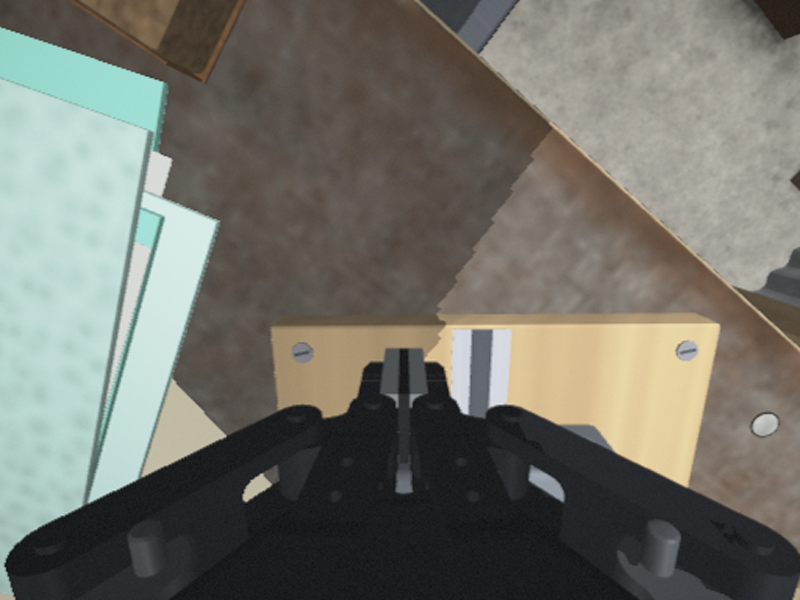

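No contact down to TCP z=24 mm, so the shut tips don't extend 22 mm past the TCP. I'll finish the probe on the left, away from the lever.

```bash
python3 - <<'E'
from comp import *
r.move_linear(W(-104,38,24),vel=.15); r.sleep(.1); f0=np.array(r.current_contact_force())
for z in np.arange(22.5,8,-1.5):
    r.move_linear(W(-104,38,z),vel=.05); f=F(f0); print(z,f.round(1),end=' | ')
    if f[2]>3: break
print(Jp().round(1),r.current_t())
E
```

```text
22.5 [ 0.1 -0.4  0.1] | 21.0 [ 0.4 -1.3 -0.6] | 19.5 [ 0.4 -0.9 -1.5] | 18.0 [-0.3 -0.8  0. ] | 16.5 [ 0.3 -1.   0.6] | 15.0 [-7.  -0.2 24.5] | [-103.9   38.    16.4] 24.7667
```

Tip found: about 1.4 mm ahead of the TCP when shut (z=15 mm bed touched at TCP 16.4). So earlier the fingers rode over the jaw and pushed its hub. Now I push the back face properly with the tip at about 33 mm.

```bash
python3 - <<'E'
from comp import *
r.move_linear(W(-106,38,34),vel=.15); r.move_linear(W(-106,-5,34),vel=.15); r.sleep(.1); f0=np.array(r.current_contact_force()); np.save('f0j.npy',f0)
p=push((-106,-5),(-78,-5),34,4,11.5,f0)
p=push(p,(-68,-5),34,2,11.5,f0)
E
```

```text
[-102.   -5.] [-1.3  0.6 -0.1] | [-98.  -5.] [-1.2 -0.5 -0.9] | [-94.  -5.] [-1.3  0.1 -0.2] | [-90.  -5.] [-1.3  0.2 -0.8] | [-86.  -5.] [-5.9  0.6 -1.2] | [-82.  -5.] [-5.8  0.9 -1.8] | [-78.  -5.] [-5.7  1.1 -1.3] | 
stopped [-78.6  -4.9  33.7] t 27.325
[-76.  -5.] [-6.9  1.   0.2] | [-74.  -5.] [-7.1  0.9 -0.7] | [-72.  -5.] [-7.2  0.2 -0.7] | [-70.  -5.] [-7.4  2.1  0. ] | [-68.  -5.] [-6.3  1.3 -1.2] | 
stopped [-69.   -4.8  33.6] t 28.575
```

```bash
python3 - <<'E'
from comp import *
f0=np.load('f0j.npy')
p=push((-68,-5),(-58,-5),34,1,10,f0)
r.sleep(.3); print(F(f0).round(1),Jp().round(1))
E
```

```text
[-67.  -5.] [-8.9  2.1  0.8] | [-66.  -5.] [-8.7  0.7  1.6] | [-65.  -5.] [-8.8  0.7  1.3] | [-64.  -5.] [-8.8  1.3  1. ] | [-63.  -5.] [-7.9  1.4  1.4] | [-62.  -5.] [-7.8  1.4  1.1] | [-61.  -5.] [-8.5  0.7  2.3] | [-60.  -5.] [-9.8  1.6  2.2] | [-59.  -5.] [-11.    1.    3.3] | 
stopped [-60.6  -4.8  33.6] t 30.825
[-10.6   1.2   4.4] [-60.6  -4.7  33.7]
```

Force has stepped up to about 11 N. I'll back off and look.

```bash
python3 - <<'E'
from comp import *
r.move_linear(W(-95,-5,34),vel=.15); r.move_linear(W(-95,-5,130),vel=.25); r.move_to(W(60,0,200),Q)
im=wsnap('w5'); comps(im); print(r.current_t())
cv2.imwrite('pics/w5b.png',cv2.resize(im['pixels'][:300,100:500,::-1],(800,600),interpolation=cv2.INTER_CUBIC))
E
```

```text
[411. 141.] ((-30.125940322875977, -5.167301177978516), (92.02507781982422, 41.9387092590332), 89.82272338867188) x -51.1 -9.1 y -51.1 40.8
[395. 259.] ((38.333106994628906, -4.383720397949219), (120.79317474365234, 110.26689910888672), 0.051013216376304626) x -22.0 98.7 y -59.5 50.8
32.8167
```

View pics/w5b.png

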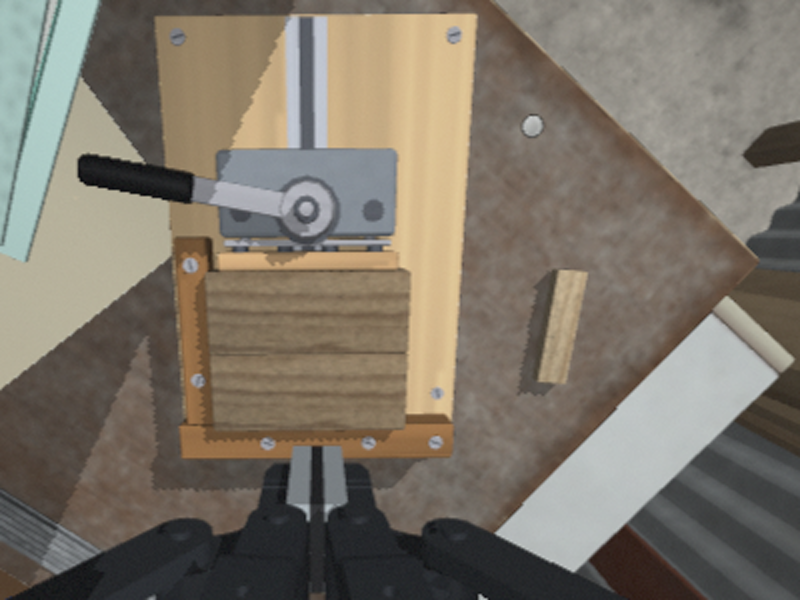

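Blocks are closed: the pad is on the near block at row 269, the block joint is at row 352, the fence joint at row 430, and both ends are on the stop at column 208. Together the blocks measure about 90 x 110 and square. Pivot at about jig (-21,-5), lever about 0.17 rad. Now I swing the lever.

```bash
cat > lever.py <<'E'
from comp import *
piv=np.array([-21.,-5.]); rho=90.; z=51
def fp(t,gap=0):
    d=7.5+12*abs(np.cos(t))+8*abs(np.sin(t))+gap
    return piv+rho*np.array([-np.sin(t),-np.cos(t)])+d*np.array([np.cos(t),-np.sin(t)])
if __name__=='__main__':
    P=deproj(load('w5')); S=(P[...,:2]-C)@RJ*1000; m=(S[...,0]>-40)&(S[...,0]<40)&(S[...,1]<-112)&(S[...,1]>-160); print('stack z max',np.percentile(P[m][:,2],98).round(3))
    s=fp(.1,12); r.move_to(W(*s,130),Q); r.move_linear(W(*s,z),vel=.15); r.sleep(.1); f0=np.array(r.current_contact_force()); np.save('f0l.npy',f0)
    for t in np.arange(.1,1.75,.07):
        r.move_linear(W(*fp(t),z),vel=.1); f=F(f0); g=f[:2]@np.array([np.cos(t),-np.sin(t)]); print(round(t,2),g.round(1),f[2].round(1),end=' | ')
        if g>6: break
    print(Jp().round(1),r.current_t())
E
python3 lever.py
```

```text
stack z max 0.009
0.1 0.3 0.2 | 0.17 -0.6 -0.1 | 0.24 -0.2 0.3 | 0.31 -1.5 0.1 | 0.38 0.6 -0.5 | 0.45 -0.4 -0.7 | 0.52 0.6 0.7 | 0.59 0.3 -0.3 | 0.66 -0.3 -1.1 | 0.73 0.3 -0.5 | 0.8 -0.0 -0.3 | 0.87 1.0 -0.1 | 0.94 0.1 -0.3 | 1.01 -0.1 0.6 | 1.08 -0.4 -0.4 | 1.15 0.2 0.1 | 1.22 0.2 0.1 | 1.29 0.5 0.1 | 1.36 -0.3 -0.4 | 1.43 -0.5 -0.5 | 1.5 -0.1 -0.5 | 1.57 32.9 -4.9 | [-110.1  -23.8   51.2] 39.7
```

```bash
python3 - <<'E'
from comp import *
p=Jp(); r.move_linear(W(p[0],p[1]-30,51),vel=.15); r.move_linear(W(p[0],p[1]-30,130),vel=.25); r.move_to(W(60,0,200),Q)
im=wsnap('w6'); comps(im); print(r.current_t())
P=deproj(im); S=(P[...,:2]-C)@RJ*1000; k=(im['pixels'].max(-1)<60)&(P[...,2]>.045)&(P[...,2]<.075)&(S[...,0]<-60)&(S[...,0]>-160)
w=S[k].astype(np.float32); print(len(w),cv2.minAreaRect(w),cv2.fitLine(w,cv2.DIST_HUBER,0,.01,.01).ravel())
cv2.imwrite('pics/w6b.png',cv2.resize(im['pixels'][:300,100:500,::-1],(800,600),interpolation=cv2.INTER_CUBIC))
E
```

```text
[354. 149.] ((-29.73427963256836, -31.29655647277832), (39.40200424194336, 43.021846771240234), 89.99806213378906) x -51.2 -8.2 y -51.0 -11.6
[438. 148.] ((-30.156713485717773, 21.231412887573242), (41.842105865478516, 39.56452560424805), 0.0018251044675707817) x -51.1 -9.2 y 1.4 41.0
[397. 263.] ((48.08818054199219, -4.57855224609375), (103.1906509399414, 109.94954681396484), 0.5601188540458679) x -3.2 100.2 y -59.7 50.8
41.3833
620 ((-93.76753997802734, -5.905061721801758), (13.601783752441406, 33.58519744873047), 88.44282531738281) [ 9.9997908e-01 -6.4643840e-03 -9.3513664e+01 -5.9474230e+00]
```

View pics/w6b.png

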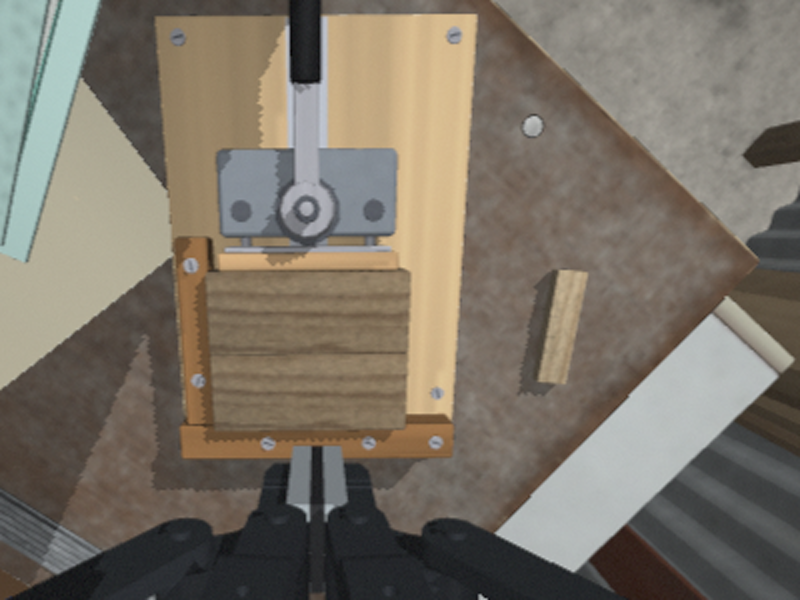

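The lever points straight back (grip at (306,40), pivot at (307,210), within about 0.7° of fully over). The plate has moved up against the pad, the jaw hasn't moved back, the blocks are tight, and nothing touches the robot. Handing in.

```bash
python3 -c "
from h import *
r.hand_in(); print(r.current_t())"
```

```text
the job is handed in; nothing more can be done
the job is handed in; nothing more can be done
```

The blocks are clamped up and the job is handed in, at about 41 s of robot time (limit 72 s). I pushed both blocks endways onto the end stop, pushed the jaw up, then swung the lever over to its stop.

**Last checks (wrist picture and depth):**
- **Blocks:** they measure about 110 mm long and lie square. They show no gap at the joint, the fence, the pad or the end stop.
- **Jaw:** its back face stayed at about x = -51 mm in the jig's frame before and after the lever swing, so it did not slip back. I estimate its travel at about 0.060–0.061 m. When I stopped pushing, the force had risen from about 8.5 N to 11 N.
- **Lever:** within about 0.7° of fully over; the fingertips met its stop.
- **Bystanders:** the offcut did not move between the pictures before and after the lever swing. I did not check the sanding block or the tape again after the start; the arm did not work near the tape.

**What disagreed or went wrong:**
- **Fingertip length:** `r.finger_overhang` gives 22 mm, but touching down on the bed showed the shut tips only about 1.4 mm ahead of the TCP.
- **First jaw push:** because of that, the fingers went over the jaw's back edge and moved it about 17 mm, probably by its pivot hub. I noticed, probed the tip height and did the rest of the push on the back face.
- **Block pushes:** for the same reason these were made close to the blocks' top edge. The blocks did not tip.
- **Forces:** the bed touch peaked at about 25 N and the lever stop at about 33 N, both on the fingertips.
- **Scale of the jig measurement:** it came out 1–2 % short, so I relied on force rather than position for the final contacts.

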